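# Unpin the pivot block and hold it hole-up

## Task

Draw the red-headed locking pin out of the cradle's post and lay it in the notch at the cradle's side, with the aluminium pivot block still lying in the cradle. Then pick up the block, find which end has the blind hole, turn it so that the hole looks straight up, and finish while holding it there, still, at least 20 cm above the table, ready for a bogie pin to be dropped in. Leave the red lamp, the jar and the yellow wagon alone.

Things in the scene. Friction and masses are not known exactly. Their poses are not given: they have to be found in the camera images.
- cradle: fixed: plywood base 135x190 mm, 12 thick, with a dark patch where the block lies. Origin on the table under the patch's centre, z up. Green post: x -20 to 20, y 60 to 86, top 86 mm above the table; 10 mm bore along y through it at x 0, z 66. The pin in it reaches over the block, 5 mm above, and keeps it from being lifted. Green notch block on the post's +x side
- notch (a point): parking place: open-topped groove along cradle y in a green block 30 wide, 70 long (cradle y 60 to 130), top 40 mm above the table. Groove 16 wide, 10 deep, open at both ends. Point at cradle x 55, y 95, z 34 mm: mid-length, where the axis of a pin lying in it runs. Axes as the cradle's. The pin's shank lies in the groove, its head past the block's +y end
- pin: loose locking pin, 60 g, along its own y: steel shank 8 mm thick, y -66 to 19; round red plastic head 18 mm thick, y 19 to 49 mm. Origin on its axis, near its centre of mass. Starts level in the bore (1 mm play all round), axis 65 mm above the table, head on the cradle's +y side; draws straight out along cradle +y, clear of the post after 80 to 90 mm
- pin_head (a point): centre of the pin's red head, the place to grip it (axes as the pin's)
- block: loose aluminium pivot block, 44x44 mm square bar 64 mm long with a blue band round its middle, 0.2 to 0.4 kg, lying on its side on the cradle base at any yaw. Origin at its centre, 34 mm above the table at the start. Its x axis runs along its length, out of the end with the blind hole (24 mm wide, 40 deep, black inside); the other end is solid
- hole (a point): centre of the mouth of the block's blind hole, 32 mm from the block's centre along its x axis (axes as the block's)
- lamp: bystander: red hand lamp with black ends, 212 x 64 x 61 mm, lying on the table; origin under its centre
- jar: bystander: amber glass jar with brass lid, 70 mm wide, 95 mm high; origin under its centre
- wagon: bystander: yellow model wagon, 200 x 88 mm, 91 mm high, on its wheels; origin under its centre
Mind the look-alikes: they are no part of the job. Of the things shaped like the block, the aluminium one is meant. There is more than one size of the pin; the job needs the smaller.

How it is judged:
On the way:
1. the pin lies in the side notch, let go, and the block still lies in the cradle (x of pin in the frame of notch between -0.007 and 0.007 m and y of pin in the frame of notch between -0.025 and 0.042 m and z of pin in the frame of notch below 0.005 m and angle between the y axis of pin and the y axis of cradle, either way round below 0.15 rad and contact force between pin and the fingers below 0.1 N and linear speed of pin below 0.03 m/s and horizontal distance between block and cradle below 0.05 m and height (world z) of block below 0.045 m), for 0.2 s.
At the end, for the whole second after the job is handed in: block held still in the fingers, clear of cradle and pin, centre over 190 mm above the table and within 60 mm of the TCP, holed end up within 0.21 rad; pin in the notch: within 7 mm sideways, 5 mm in height, 0.15 rad in direction, its origin -25 to +42 mm along from the middle (x of pin in the frame of notch between -0.007 and 0.007 m and y of pin in the frame of notch between -0.025 and 0.042 m and z of pin in the frame of notch below 0.005 m and angle between the y axis of pin and the y axis of cradle, either way round below 0.15 rad and angle between block's own x axis and vertical below 0.21 rad and height (world z) of block above 0.19 m and contact force between block and the fingers above 1 N and distance between block and the grasp point below 0.06 m and contact force between block and cradle below 0.1 N and contact force between block and pin below 0.1 N and linear speed of block below 0.03 m/s and angular speed of block below 0.15 rad/s); the arm keeps its last pose, push and grip.
It fails at once if the lamp, the jar or the wagon was pushed more than 25 mm or tipped (distance of any of lamp, jar, wagon from where it was at the start of the episode above 0.025 m or angle between any of lamp, jar, wagon's own z axis and vertical above 0.4 rad).
It also fails if it takes over 58 s, if anything falls off the work surface, if the arm or the gripper's body presses on something with over 40 N, if the wrist force passes 120 N, or if a joint passes its speed limit or range.

## Robot

A 6-joint arm with a two-finger parallel gripper is mounted at the origin on the work surface. World frame = base frame: x ahead of the robot, y to its left, z up, the work surface at z = 0. Lengths are in m, angles in rad, forces in N, time in s.
With the tool pointing down it reaches from about 0.35 to 0.85 m from the base axis. Payload 8.1 kg.
Tool frame: the origin (TCP) lies between the finger pads, 19 mm behind the fingertips; this is the grasp point; z points along the fingers, y is the line along which they close (so a half turn about z gives the same grasp; the last joint's range is limited). The gripper opens to 93 mm and grips with 3 to 60 N. Pads are 15 mm wide; open, the fingers measure 128 mm over their backs; the gripper's body (75 mm by 188 mm) begins 65 mm behind the grasp point.
Start: joints at [-1.397, 0.13, 1.488, -0, 1.523, -0.085], TCP at [0.154, -0.58, 0.237] pointing down, gripper open.
Joint ranges: [-2.96, 2.96], [-0.89, 2.26], [0.02, 2.5], [-1.34, 4.48], [0, 2.73], [-2.66, 2.66]. Speed limits (rad/s): [2.39, 2.39, 2.79, 3.14, 3.14, 3.14].

## Interface

Orientations are given as a rotation vector (axis times angle).
In Python, from plant import robot gives the robot as it stands.
- The arm moves only by the tool apply_moves, never from a script. Its argument "series" is a list of rows, each a list of 2 entries, a list of its own where there are three numbers: the shift along the tool's x, y, z in mm, then the turn, a rotation vector about the tool's x, y, z in rad. A call has 1 to 12 rows; each row shifts and turns the commanded pose from where the row before left it, along the tool's axes as they then stand; what a row does not reach is not made up. A row lasts 1/12 s, in which the tool goes at most 41.7 mm and 7.16 degrees, less where a joint would pass 70% of its speed; a pose out of reach is approached as far as the arm can. A call is refused whole if a number of a shift passes 41.7 or a number of a turn 0.125, either way. A call with a gripper value outside its range is refused whole. "claw" is the opening, from 0 (shut) to 1 (fully open), set as the call begins (left out, the last holds). The fingers move at their own pace and stop on an object; "newtons" is the grip in N (left out, the last holds). Time passes only in rows, so rows that do not move let the fingers close. It gives the time, the measured TCP pose, the force, the opening and the grip force at its end, in the units of the state.
- robot.read_state(): the state, without advancing time (a new reading comes with each control period).
- robot.read_camera(name): name is "scene" or "top"; returns (picture, depth): 480x640x3 uint8, blue, green, red; 480x640 float32, m along the optical axis (not along the pixel's ray), 0 where there is no reading.
- robot.calibration(name): a dict with "fx", "fy", "cx", "cy" (pixels), "extrinsics" (4x4, takes a point from world to camera coordinates). Camera axes: x right, y down, z forward; pixel columns grow to the right and rows downward; lengths in m; the calibration is good to about 2 mm. A picture is of the moment at which its call begins. calibration takes no time and is no camera call.
- robot.close_job(): hands the job in; it is judged then, once.
The state is a dict: "t": time; "q": joint angles; "dq": joint speeds; "joint_torque": joint torques, N m; "tool_pos": TCP position; "orientation": TCP orientation; "force": force on the tool from outside, world axes, zero at the start; "wrist_torque": the same for the moment, N m; "opening": finger opening in m; "gripper_force": force on a finger pad.
Only numpy, scipy, OpenCV 4.12 (cv2) and the standard library are available. Lean on these libraries where they do the work, as an engineer would, in place of code of your own. Each camera call takes 0.05 s, during which the arm holds its last target. There are 200 camera calls.

## Working session

There is one attempt and no reset: what is moved stays moved. The work goes in short steps, Python scripts to look and compute and a tool call to move; the robot and the scene stay as the last step left them, time stands still between calls to the robot, and variables do not carry over. Pictures are saved under pics/ and viewed, at most 10 in all, crops included, and the job is handed in when it is done.

Besides the shell and the picture viewer there is one more tool, called after "Emit:" as a command line: name --argument value ..., lists and objects as JSON in quotes. apply_moves: Moves the arm, as the interface text tells. Its arguments: {"type":"object","properties":{"series":{"type":"array"},"claw":{"type":"number"},"newtons":{"type":"number"}},"required":["series"]}

```bash
mkdir -p pics; ls; cat > h.py <<'E'
import numpy as np,cv2
from plant import robot
from scipy.spatial.transform import Rotation as R
def cal(n):
    c=robot.calibration(n);return c,np.array(c['extrinsics'])
def ray(n,u,v):
    c,E=cal(n);d=np.array([(u-c['cx'])/c['fx'],(v-c['cy'])/c['fy'],1.]);Rt=E[:3,:3].T
    return -Rt@E[:3,3],Rt@d
def onz(n,u,v,z):
    o,d=ray(n,u,v);return o+d*(z-o[2])/d[2]
def pt(n,u,v,dep):
    o,d=ray(n,u,v);return o+d*dep[int(v),int(u)]
def proj(n,p):
    c,E=cal(n);q=E[:3,:3]@np.array(p)+E[:3,3];return c['fx']*q[0]/q[2]+c['cx'],c['fy']*q[1]/q[2]+c['cy']
E
python3 - <<'E'
from h import *
for n in('scene','top'):
    p,d=robot.read_camera(n);cv2.imwrite(f'pics/{n}0.png',p);np.save(f'{n}0.npy',d)
    c,E=cal(n);print(n,c['fx'],-E[:3,:3].T@E[:3,3],E[:3,:3].T[:,2])
print(robot.read_state())
E
```

```text
pics
scene 585.7104961433768 [ 1.27562278 -0.87606477  0.90437882] [-0.51523411  0.6071437  -0.60490523]
top 553.4573762372215 [ 0.31914185 -0.03997454  1.25226842] [ 0.20688359 -0.00147165 -0.97836446]
{'t': 0.1, 'q': array([-1.39739861e+00,  1.31060743e-01,  1.48916964e+00, -4.61492224e-05,
        1.52299718e+00, -8.53764778e-02]), 'dq': array([-2.19115941e-04, -3.66097261e-03, -4.29512866e-04, -4.15477732e-04,
        1.60712596e-04,  7.65533749e-05]), 'joint_torque': array([ 5.32853464e-04, -5.61340213e+01, -4.93095911e+01,  7.70772435e-02,
        2.90723308e-02, -4.09597305e-05]), 'tool_pos': array([ 0.15347331, -0.57954175,  0.2365076 ]), 'orientation': array([-3.11371447e+00, -4.05141355e-01,  1.85226011e-04]), 'force': array([-0.54694846,  0.81619825,  0.05261547]), 'wrist_torque': array([0.0427279 , 0.01649178, 0.01075343]), 'gripper_force': 0.0, 'opening': 0.09292907164144902}
```

View pics/scene0.png

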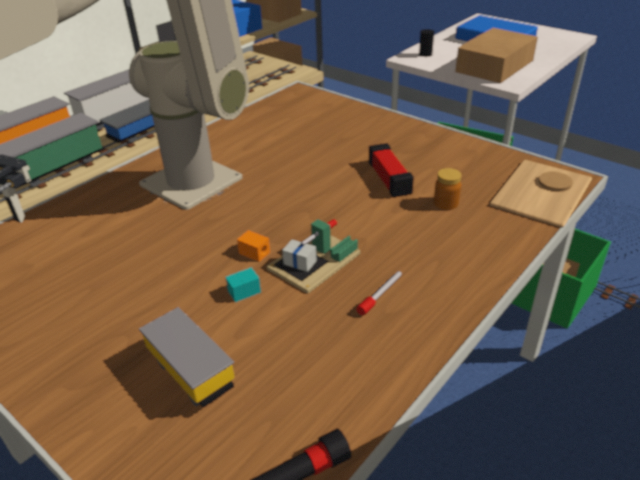

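View pics/top0.png

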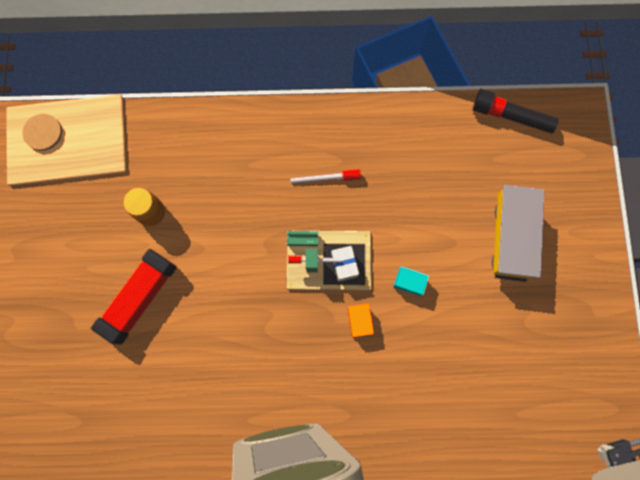

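Top view: pins are the small one in the post (head ~295,259) and a longer loose one (~325,178), so the one in the post is meant. Blocks are aluminium with a blue band in the cradle (346,263), cyan (411,280) and orange (360,320), so the aluminium one is meant. I'll confirm both in an enlarged crop.

```bash
python3 - <<'E'
from h import *
t=cv2.imread('pics/top0.png');s=cv2.imread('pics/scene0.png')
a=cv2.resize(t[222:302,275:385],None,fx=5,fy=5,interpolation=cv2.INTER_CUBIC)
b=cv2.resize(s[210:295,255:365],None,fx=5,fy=5,interpolation=cv2.INTER_CUBIC)
c=np.zeros((600,800,3),np.uint8)
a=cv2.resize(a,(400,291));b=cv2.resize(b,(400,309))
o=np.vstack([a,b]);
cv2.imwrite('pics/crop0.png',cv2.resize(np.hstack([cv2.resize(a,(400,291)),cv2.resize(b,(400,291))]),(800,582)) if 0 else np.hstack([a,cv2.resize(b,(400,291))]))
d=np.load('top0.npy')
hs=cv2.cvtColor(t,cv2.COLOR_BGR2HSV)
def m(lo,hi,x0,x1,y0,y1):
    k=cv2.inRange(hs,lo,hi);z=np.zeros_like(k);z[y0:y1,x0:x1]=k[y0:y1,x0:x1];return z
# base: light wood colour
def rep(nm,k,z):
    ys,xs=np.nonzero(k);r=cv2.minAreaRect(np.c_[xs,ys].astype(np.float32));bx=cv2.boxPoints(r)
    print(nm,len(xs),'px',xs.mean().round(1),ys.mean().round(1),'ctr',onz('top',xs.mean(),ys.mean(),z).round(4));print([onz('top',*q,z)[:2].round(4).tolist() for q in bx])
    print(' z pct',np.percentile([pt('top',x,y,d)[2] for x,y in zip(xs,ys)],[5,50,95]).round(3))
    return k
print(hs[285,300],hs[250,362],hs[150,300],hs[259,311],hs[238,303],hs[259,295],hs[254,340],hs[270,346],hs[280,328])
rep('head',m((0,170,90),(6,255,255),280,305,245,272)|m((174,170,90),(180,255,255),280,305,245,272),.065)
rep('green',m((60,60,20),(90,255,255),283,325,228,280),.086)
rep('post',m((60,60,20),(90,255,255),283,325,248,280),.086)
rep('notch',m((60,60,20),(90,255,255),283,325,228,247),.040)
z=np.array([[pt('top',x,y,d)[2] for x in range(280,380)] for y in range(225,298)])
k=np.zeros((480,640),np.uint8);k[225:298,280:380]=(z>.007)*255
rep('base',k,.012)
k=np.zeros((480,640),np.uint8);k[225:298,325:380]=((z>.046)&(z<.06))[:,45:]*255
rep('block',k,.056)
rep('orange/blk dark',m((0,0,0),(180,255,45),320,372,240,290),.012)
E
```

```text
[ 21 109 238] [174  23  56] [ 14 174 201] [ 70 111 151] [ 71 110 137] [  2 245 235] [ 19  18 237] [ 21  17 238] [ 6 33 39]
head 82 px 294.5 258.9 ctr [0.5263 0.0135 0.065 ]
[[0.533, 0.0254], [0.5324, 0.0014], [0.5192, 0.0016], [0.5198, 0.0255]]
 z pct [0.069 0.072 0.077]
green 604 px 305.6 246.0 ctr [ 0.5502 -0.0117  0.086 ]
[[0.5819, 0.0257], [0.5804, -0.0369], [0.4975, -0.035], [0.499, 0.0267]]
 z pct [0.028 0.04  0.089]
post 223 px 311.4 259.6 ctr [ 0.5202 -0.0235  0.086 ]
[[0.5436, -0.0124], [0.543, -0.036], [0.4975, -0.035], [0.4981, -0.0116]]
 z pct [0.057 0.086 0.091]
notch 381 px 302.2 238.0 ctr [ 0.5777 -0.0034  0.04  ]
[[0.5923, 0.0283], [0.5907, -0.0368], [0.5632, -0.0361], [0.5648, 0.0286]]
 z pct [0.027 0.034 0.044]Traceback (most recent call last):
  File "<stdin>", line 24, in <module>
  File "h.py", line 12, in pt
    o,d=ray(n,u,v);return o+d*dep[int(v),int(u)]
        ~~~^^^^^^^
  File "h.py", line 7, in ray
    c,E=cal(n);d=np.array([(u-c['cx'])/c['fx'],(v-c['cy'])/c['fy'],1.]);Rt=E[:3,:3].T
        ~~~^^^
  File "h.py", line 5, in cal
    c=robot.calibration(n);return c,np.array(c['extrinsics'])
ValueError: time passes only in moves, steps and waits
```

View pics/crop0.png

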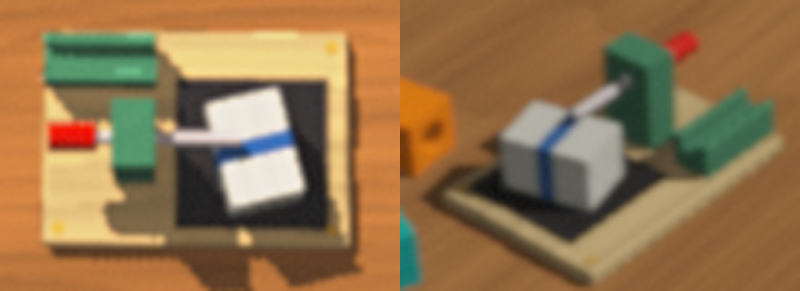

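The crop confirms the pair: small pin in the green post, and the aluminium block with its blue band. In the scene view the block's near +x end is solid, so the hole should be at the −x end. Next: cradle and block pose.

```bash
sed -i 's/^def cal(n):/import functools\n@functools.lru_cache\ndef cal(n):/' h.py; python3 - <<'E'
from h import *
t=cv2.imread('pics/top0.png');d=np.load('top0.npy');hs=cv2.cvtColor(t,cv2.COLOR_BGR2HSV)
def rep(nm,k,z):
    cs,_=cv2.findContours(k,cv2.RETR_EXTERNAL,cv2.CHAIN_APPROX_NONE);c=max(cs,key=cv2.contourArea)[:,0]
    P=np.array([onz('top',x,y,z)[:2]*1000 for x,y in c],np.float32);r=cv2.minAreaRect(P)
    print(nm,len(c),r, cv2.boxPoints(r).round(0).tolist())
def box(k,x0,x1,y0,y1):
    z=np.zeros((480,640),np.uint8);z[y0:y1,x0:x1]=k[y0:y1,x0:x1];return z
dark=cv2.inRange(hs,(0,0,0),(180,255,80))
H,S,V=cv2.split(hs)
white=((S<70)&(V>140)).astype(np.uint8)*255
zmap=np.zeros((480,640))
for y in range(225,300):
    for x in range(280,380): zmap[y,x]=pt('top',x,y,d)[2]
rep('block',box(((zmap>.045)&(zmap<.062)).astype(np.uint8)*255,326,372,240,290),.056)
rep('white+blue',box(cv2.morphologyEx(white|(((H>100)&(H<125)&(S>100)&(V>80)).astype(np.uint8)*255),cv2.MORPH_OPEN,np.ones((5,5))),326,364,240,290),.056)
rep('base',box(cv2.morphologyEx((zmap>.006).astype(np.uint8)*255,cv2.MORPH_OPEN,np.ones((5,5))),280,378,225,298),.012)
rep('basecol',box(cv2.morphologyEx(((S<135)&(V>90)|(V<70)|(abs(H.astype(int)-70)<12)).astype(np.uint8)*255,cv2.MORPH_OPEN,np.ones((5,5))),280,378,225,292),.012)
# scene view: head and hole check
s=cv2.imread('pics/scene0.png');hh=cv2.cvtColor(s,cv2.COLOR_BGR2HSV)
k=box(cv2.inRange(hh,(0,170,90),(6,255,255))|cv2.inRange(hh,(174,170,90),(180,255,255)),322,345,215,235);ys,xs=np.nonzero(k)
o1,d1=ray('scene',xs.mean(),ys.mean());o2,d2=ray('top',294.5,258.9)
A=np.c_[d1,-d2];l=np.linalg.lstsq(A,o2-o1,rcond=None)[0];p=o1+l[0]*d1;q=o2+l[1]*d2
print('head',p.round(4),q.round(4))
s=robot.read_state();print(R.from_rotvec(s['orientation']).as_matrix().round(3))
E
```

```text
block 104 ((517.777587890625, -95.83140563964844), (65.45889282226562, 45.23082733154297), 12.865240097045898) [[481.0, -81.0], [491.0, -125.0], [555.0, -111.0], [545.0, -66.0]]
white+blue 63 ((535.9285888671875, -90.46711730957031), (30.657363891601562, 49.50698471069336), 11.340953826904297) [[516.0, -69.0], [526.0, -118.0], [556.0, -112.0], [546.0, -63.0]]
base 315 ((532.4445190429688, -60.59149169921875), (190.6138153076172, 135.099365234375), 87.8147964477539) [[461.0, -153.0], [596.0, -158.0], [604.0, 32.0], [469.0, 37.0]]
basecol 381 ((532.2637939453125, -61.496795654296875), (192.55532836914062, 136.7197265625), 87.76270294189453) [[460.0, -155.0], [597.0, -160.0], [604.0, 32.0], [468.0, 37.0]]
head [0.5299 0.0176 0.069 ] [0.5258 0.0133 0.0681]
[[ 0.967  0.256 -0.   ]
 [ 0.256 -0.967  0.002]
 [ 0.    -0.002 -1.   ]]
```

Cradle frame: the base fit is 190.6x135 mm with yaw −0.038. Post and notch put the origin near (518.5, −95.5) and the notch at about (577, −3) mm. The pin head triangulates to about (525, 13, 68), which fits. Moving to it.

Emit:
apply_moves --series '[[[28.4,-26.6,0],[0,0,0]],[[28.4,-26.6,0],[0,0,0]],[[28.4,-26.6,0],[0,0,0]],[[28.4,-26.6,0],[0,0,0]],[[28.4,-26.6,0],[0,0,0]],[[28.4,-26.6,0],[0,0,0]],[[28.4,-26.6,0],[0,0,0]],[[28.4,-26.6,0],[0,0,0]],[[28.4,-26.6,0],[0,0,0]],[[28.4,-26.6,0],[0,0,0]],[[28.4,-26.6,0],[0,0,0]],[[28.4,-26.6,0],[0,0,0]]]' --claw 0.45 --newtons 10

```text
t: 1.1
tool_pos: [0.4017, -0.1823, 0.2373]
orientation: [-3.115, -0.405, 0.0]
force: [0.3, 1.0, 0.1]
opening: 0.0416
gripper_force: 0.0
```

Emit:
apply_moves --series '[[[28.4,-26.6,0],[0,0,0]],[[28.4,-26.6,0],[0,0,0]],[[28.4,-26.6,0],[0,0,0]],[[28.4,-26.6,0],[0,0,0]],[[28.4,-26.6,0],[0,0,0]],[[28.4,-26.6,0],[0,0,0]],[[0,0,0],[0,0,0]]]'

```text
t: 1.68
tool_pos: [0.5269, 0.0192, 0.2365]
orientation: [-3.112, -0.412, 0.0]
force: [-0.3, -0.6, -1.3]
opening: 0.0419
gripper_force: 0.0
```

Emit:
apply_moves --series '[[[0,0,10],[0,0,-0.116]],[[0,0,10],[0,0,-0.116]],[[0,0,10],[0,0,-0.116]],[[0,0,10],[0,0,-0.116]],[[0,0,10],[0,0,-0.116]],[[0,0,10],[0,0,-0.116]],[[0,0,10],[0,0,-0.116]],[[0,0,10],[0,0,-0.116]],[[0,0,10],[0,0,-0.116]],[[0,0,10],[0,0,-0.116]],[[0,0,10],[0,0,-0.114]],[[0,0,0],[0,0,0]]]'

```text
t: 2.68
tool_pos: [0.5233, 0.0135, 0.1247]
orientation: [-2.255, -2.183, 0.005]
force: [-1.2, 0.9, -1.2]
opening: 0.0419
gripper_force: 0.0
```

```bash
python3 - <<'E'
from h import *
s=robot.read_state();print(s['tool_pos'].round(4),R.from_rotvec(s['orientation']).as_matrix().round(3).tolist())
p,d=robot.read_camera('scene');q,e=robot.read_camera('top')
tc=s['tool_pos'];print(proj('scene',tc),proj('top',tc))
cv2.imwrite('pics/a1.png',np.hstack([cv2.resize(p[150:300,250:400],(400,400),interpolation=2),cv2.resize(q[190:310,270:390],(400,400),interpolation=2)]))
E
```

```text
[0.5233 0.0135 0.1247] [[0.033, 0.999, -0.004], [0.999, -0.033, 0.0], [0.0, -0.004, -1.0]]
(np.float64(328.7063555667098), np.float64(203.4695831692305)) (np.float64(293.1299423064437), np.float64(255.41647923035546))
```

View pics/a1.png

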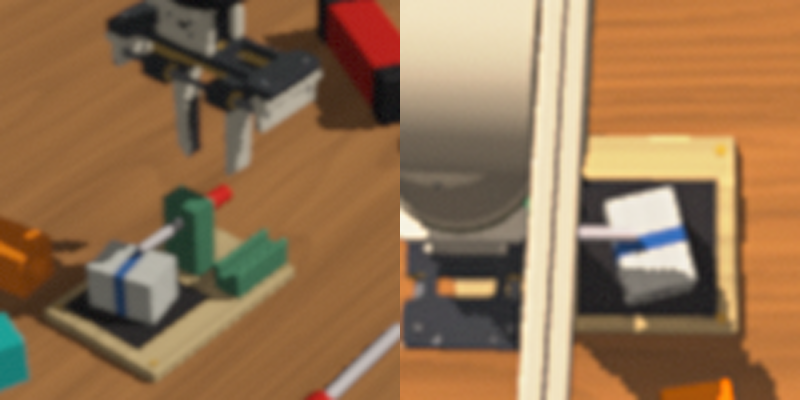

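Scene crop: open fingers sit straight above the red head (crop 220,197), with the notch block clear. Descending and gripping lightly.

Emit:
apply_moves --series '[[[0,1,14],[0,0,0.003]],[[0,0,14],[0,0,0]],[[0,0,14],[0,0,0]],[[0,0,14],[0,0,0]],[[0,0,2],[0,0,0]],[[0,0,0],[0,0,0]],[[0,0,0],[0,0,0]]]'

```text
t: 3.37
tool_pos: [0.5268, 0.0135, 0.0705]
orientation: [2.268, 2.173, 0.001]
force: [1.0, 0.1, -0.1]
opening: 0.0418
gripper_force: 0.0
```

Emit:
apply_moves --series '[[[0,0,0],[0,0,0]],[[0,0,0],[0,0,0]],[[0,0,0],[0,0,0]],[[0,0,0],[0,0,0]],[[0,0,0],[0,0,0]],[[0,0,0],[0,0,0]]]' --claw 0 --newtons 15

```text
t: 3.87
tool_pos: [0.5263, 0.0137, 0.0697]
orientation: [2.266, 2.175, 0.0]
force: [-0.3, 0.3, 0.7]
opening: 0.0174
gripper_force: 14.9
```

Emit:
apply_moves --series '[[[5,0,0],[0,0,0]],[[10,0,0],[0,0,0]],[[10,0,0],[0,0,0]],[[0,0,0],[0,0,0]]]' --newtons 25

```text
t: 4.2
tool_pos: [0.5273, 0.0407, 0.0694]
orientation: [-2.265, -2.176, -0.001]
force: [-0.1, 0.7, -0.6]
opening: 0.0168
gripper_force: 24.8
```

Free draw, no side load. Continuing out.

Emit:
apply_moves --series '[[[12,0,0],[0,0,0]],[[12,0,0],[0,0,0]],[[12,0,0],[0,0,0]],[[12,0,0],[0,0,0]],[[12,0,0],[0,0,0]],[[12,0,0],[0,0,0]],[[5,0,0],[0,0,0]],[[0,0,-10],[0,0,0]],[[0,0,-15],[0,0,0]],[[0,0,-5],[0,0,0]],[[0,0,0],[0,0,0]]]'

```text
t: 5.12
tool_pos: [0.532, 0.1154, 0.1018]
orientation: [2.265, 2.173, 0.005]
force: [0.9, -0.1, -0.4]
opening: 0.0176
gripper_force: 24.8
```

```bash
python3 - <<'E'
from h import *
s=robot.read_state();print(s['tool_pos'].round(4),s['opening'],R.from_rotvec(s['orientation']).as_matrix().round(3).tolist())
p,d=robot.read_camera('scene');q,e=robot.read_camera('top')
cv2.imwrite('pics/scene2.png',p);cv2.imwrite('pics/top2.png',q)
for n,x in(('scene',(.577,-.003,.034)),('scene',s['tool_pos'])):print(proj(n,x))
cv2.imwrite('pics/a2.png',np.hstack([cv2.resize(p[150:280,290:420],(400,400),interpolation=2),cv2.resize(q[190:310,230:350],(400,400),interpolation=2)]))
E
```

```text
[0.532  0.1154 0.1018] 0.017644317841736357 [[0.041, 0.999, 0.004], [0.999, -0.041, 0.0], [0.0, 0.004, -1.0]]
(np.float64(342.4543140538206), np.float64(245.2249619853048))
(np.float64(357.3153825620458), np.float64(194.22231245198142))
```

View pics/a2.png

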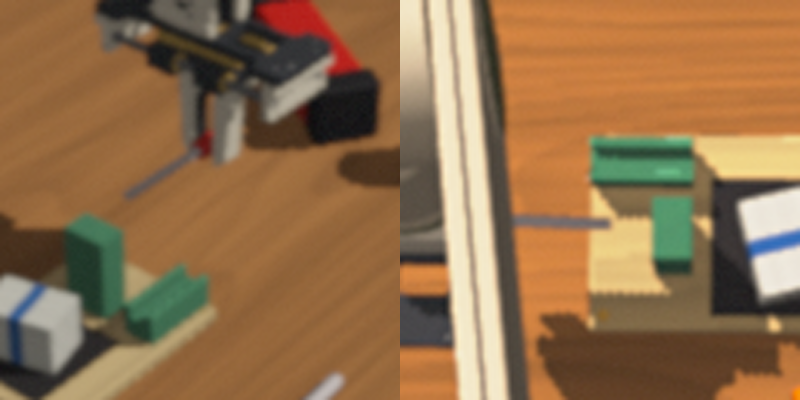

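Pin is out, level and clear of the post. In the top crop the shank tip is at (608,224) and the notch block spans rows 135–185. Measuring the groove line against the pin axis.

```bash
python3 - <<'E'
from h import *
q=cv2.imread('pics/top2.png')
for y in range(228,250): print(y,q[y,290:316:6].mean(0).round().astype(int) if 0 else q[y,[291,296,301,306,311]].tolist())
k=cv2.inRange(cv2.cvtColor(q,cv2.COLOR_BGR2HSV),(60,60,20),(90,255,255));k=cv2.morphologyEx(k,2,np.ones((3,3)))
for nm,(y0,y1),z in(('notch',(225,248),.04),('post',(248,280),.086)):
    ys,xs=np.nonzero(k[y0:y1,283:330]);ys+=y0;xs+=283
    print(nm,xs.min(),xs.max(),ys.min(),ys.max(),onz('top',xs.min()-.5,ys.min()-.5,z).round(4),onz('top',xs.max()+.5,ys.max()+.5,z).round(4))
for u,v in((270,256.3),(280,256.6),(290,257.1)):print(onz('top',u,v,.097).round(4))
# shank mid rows
for x in(265,272,279,286,290):
    c=q[248:266,x].astype(int);sat=c.max(1)-c.min(1);r=np.nonzero(sat<45)[0]+248;print(x,r, onz('top',x,r.mean(),.097).round(4) if len(r) else '')
s=cv2.imread('pics/scene2.png');
E
```

```text
228 [[61, 122, 198], [62, 121, 195], [60, 115, 185], [60, 116, 186], [58, 114, 185]]
229 [[65, 123, 194], [68, 124, 190], [66, 121, 185], [66, 123, 189], [69, 124, 194]]
230 [[84, 135, 175], [88, 140, 180], [87, 139, 176], [84, 138, 177], [107, 157, 193]]
231 [[103, 149, 128], [104, 151, 136], [105, 152, 134], [104, 150, 135], [136, 183, 155]]
232 [[108, 151, 90], [105, 150, 90], [109, 152, 91], [109, 152, 91], [127, 172, 107]]
233 [[92, 129, 71], [96, 134, 73], [96, 134, 74], [98, 138, 75], [105, 145, 80]]
234 [[69, 94, 54], [68, 94, 54], [70, 98, 56], [72, 100, 57], [73, 103, 58]]
235 [[58, 75, 48], [56, 73, 45], [57, 76, 47], [54, 74, 46], [54, 74, 45]]
236 [[64, 88, 50], [58, 78, 47], [58, 77, 47], [57, 78, 47], [59, 77, 50]]
237 [[88, 122, 71], [75, 102, 60], [74, 102, 59], [75, 102, 60], [73, 100, 58]]
238 [[103, 145, 81], [99, 139, 79], [98, 137, 77], [100, 138, 79], [98, 136, 77]]
239 [[108, 153, 86], [108, 150, 85], [108, 151, 85], [108, 150, 83], [110, 150, 85]]
240 [[110, 153, 86], [109, 152, 86], [109, 152, 85], [113, 156, 88], [120, 167, 94]]
241 [[110, 153, 85], [108, 1
[... 422 characters left out ...]
104], [64, 91, 106], [58, 83, 96]]
247 [[70, 104, 126], [72, 105, 127], [74, 106, 129], [72, 106, 130], [72, 105, 127]]
248 [[74, 110, 136], [75, 111, 135], [76, 110, 135], [82, 120, 127], [86, 122, 128]]
249 [[91, 137, 169], [74, 109, 132], [72, 107, 132], [98, 138, 109], [101, 142, 104]]
notch 288 317 232 244 [0.5935 0.0294 0.04  ] [ 0.5621 -0.0372  0.04  ]
post 306 316 250 270 [ 0.5425 -0.0113  0.086 ] [ 0.4965 -0.0339  0.086 ]
[0.5276 0.0639 0.097 ]
[0.5264 0.0427 0.097 ]
[0.5248 0.0215 0.097 ]
265 [255 256 257] [0.5285 0.0745 0.097 ]
272 [255 256 257] [0.5281 0.0597 0.097 ]
279 [255 256 257] [0.5278 0.0448 0.097 ]
286 [256 257] [0.5263 0.03   0.097 ]
290 [256 257] [0.5261 0.0215 0.097 ]
```

Groove centre reads about (579.7, −4) mm, which is 54–55 mm from the bore line and matches the drawing. Moving over the notch.

Emit:
apply_moves --series '[[[0,18,0],[0,0,0]],[[0,18,0],[0,0,0]],[[0,17.3,0],[0,0,0]],[[-19,0,0],[0,0,0]],[[-19,0,0],[0,0,0]],[[-17.7,0,0],[0,0,0]],[[0,0,20],[0,0,0]],[[0,0,20],[0,0,0]],[[0,0,10],[0,0,0]],[[0,0,0],[0,0,0]],[[0,0,0],[0,0,0]]]'

```text
t: 6.13
tool_pos: [0.5806, 0.0577, 0.0487]
orientation: [-2.266, -2.174, 0.002]
force: [-0.1, -0.0, -0.0]
opening: 0.0173
gripper_force: 24.8
```

```bash
python3 - <<'E'
from h import *
s=robot.read_state();print(s['tool_pos'].round(4),s['force'].round(1),R.from_rotvec(s['orientation']).as_matrix().round(3).tolist())
p,d=robot.read_camera('scene');q,e=robot.read_camera('top')
cv2.imwrite('pics/top3.png',q)
cv2.imwrite('pics/a3.png',np.hstack([cv2.resize(p[180:280,300:400],(400,400),interpolation=2),cv2.resize(q[210:280,260:330],(400,400),interpolation=2)]))
E
```

```text
[0.5806 0.0577 0.0487] [-0.1 -0.  -0. ] [[0.041, 0.999, -0.002], [0.999, -0.041, -0.0], [-0.0, -0.002, -1.0]]
```

View pics/a3.png

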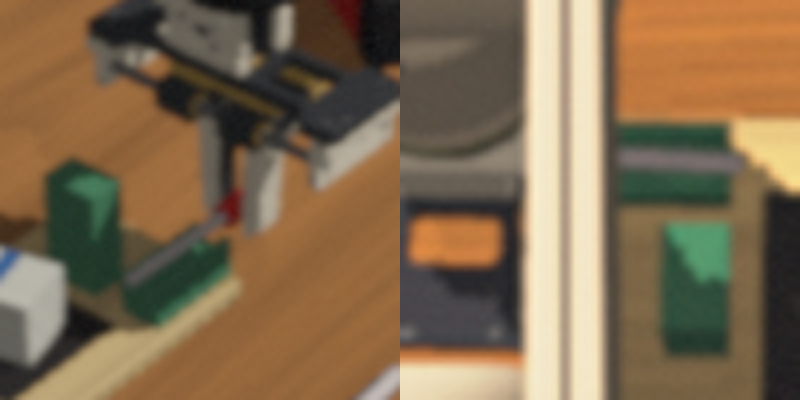

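Pin lies over the groove (crop shank row ~158), about 2 mm toward −x. Shift 2 mm and lower.

Emit:
apply_moves --series '[[[0,2,0],[0,0,0]],[[0,0,4],[0,0,0]],[[0,0,3],[0,0,0]],[[0,0,2],[0,0,0]],[[0,0,0],[0,0,0]],[[0,0,0],[0,0,0]]]'

```text
t: 6.73
tool_pos: [0.5831, 0.0577, 0.0401]
orientation: [-2.266, -2.175, 0.001]
force: [0.2, 1.3, -0.2]
opening: 0.0173
gripper_force: 24.8
```

Emit:
apply_moves --series '[[[0,0,1],[0,0,0]],[[0,0,0.5],[0,0,0]],[[0,0,0],[0,0,0]],[[0,0,0],[0,0,0]]]'

```text
t: 7.07
tool_pos: [0.5834, 0.0576, 0.039]
orientation: [2.266, 2.175, 0.0]
force: [0.5, 0.4, -0.4]
opening: 0.0175
gripper_force: 24.8
```

Emit:
apply_moves --series '[[[0,0,0],[0,0,0]],[[0,0,0],[0,0,0]],[[0,0,0],[0,0,0]],[[0,0,0],[0,0,0]],[[0,0,0],[0,0,0]],[[0,0,0],[0,0,0]]]' --claw 0.45

```text
t: 7.57
tool_pos: [0.5833, 0.0576, 0.0389]
orientation: [-2.266, -2.175, 0.0]
force: [0.5, -0.5, 0.1]
opening: 0.0414
gripper_force: 0.0
```

Emit:
apply_moves --series '[[[0,0,-10],[0,0,0]],[[0,0,-20],[0,0,0]],[[0,0,-35],[0,0,0]],[[0,0,-35],[0,0,0]],[[0,0,-35],[0,0,0]],[[0,0,-35],[0,0,0]],[[30,0,0],[0,0,0]],[[40,0,0],[0,0,0]],[[40,0,0],[0,0,0]],[[40,0,0],[0,0,0]],[[0,0,0],[0,0,0]]]' --claw 1

```text
t: 8.48
tool_pos: [0.5887, 0.2142, 0.21]
orientation: [-2.26, -2.18, -0.004]
force: [1.2, -0.4, 0.4]
opening: 0.0929
gripper_force: 0.0
```

```bash
python3 - <<'E'
from h import *
s=robot.read_state();print(s['tool_pos'].round(4),s['q'].round(2),R.from_rotvec(s['orientation']).as_matrix().round(3).tolist())
p,d=robot.read_camera('scene');q,e=robot.read_camera('top')
cv2.imwrite('pics/top4.png',q);np.save('top4.npy',e);cv2.imwrite('pics/scene4.png',p)
cv2.imwrite('pics/a4.png',np.hstack([cv2.resize(p[190:290,270:370],(400,400),interpolation=2),cv2.resize(q[210:300,275:365],(400,400),interpolation=2)]))
E
```

```text
[0.5887 0.2142 0.21  ] [0.27 0.21 1.45 0.   1.48 0.3 ] [[0.036, 0.999, 0.001], [0.999, -0.036, 0.003], [0.003, 0.001, -1.0]]
```

View pics/a4.png

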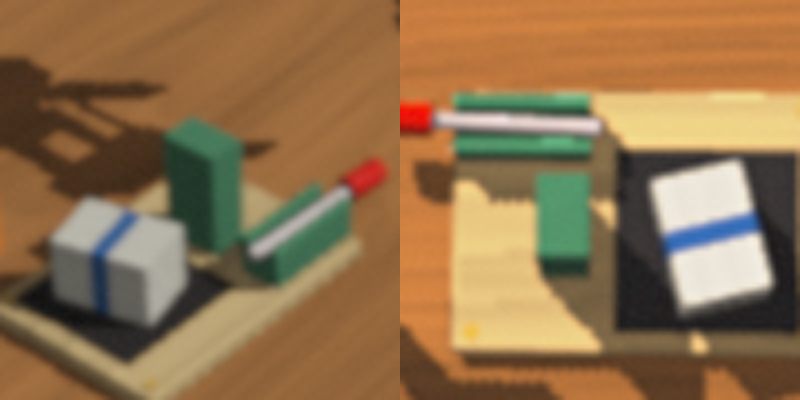

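Pin lies in the groove with its head past the +y end. The block lies free and its +x end, seen in the scene, is solid. Final measurement of block and pin.

```bash
python3 - <<'E'
from h import *
q=cv2.imread('pics/top4.png');d=np.load('top4.npy')
z=np.array([[pt('top',x,y,d)[2] for x in range(640)] if 225<=y<300 else [0]*640 for y in range(480)])
def rect(k,zz):
    c=max(cv2.findContours(k,0,1)[0],key=cv2.contourArea)[:,0]
    P=np.array([onz('top',*c_,zz)[:2]*1000 for c_ in c],np.float32);print(len(c),cv2.minAreaRect(P),cv2.boxPoints(cv2.minAreaRect(P)).round().tolist())
k=np.zeros((480,640),np.uint8);k[240:290,322:372]=((z>.046)&(z<.07))[240:290,322:372]*255;rect(k,.056)
hs=cv2.cvtColor(q,cv2.COLOR_BGR2HSV);H,S,V=cv2.split(hs)
b=((H>100)&(H<125)&(S>110)&(V>80)).astype(np.uint8)*255;b[:, :322]=0;b[:,372:]=0;b[:240]=0;b[290:]=0;rect(b,.056)
r=(cv2.inRange(hs,(0,170,90),(6,255,255))|cv2.inRange(hs,(174,170,90),(180,255,255)));r[:,:265]=0;r[:,290:]=0;r[:225]=0;r[250:]=0;ys,xs=np.nonzero(r)
print('head',xs.min(),xs.max(),onz('top',xs.mean(),ys.mean(),.036).round(4),np.median(z[ys,xs]))
for x in range(288,312,5):
    c=q[228:248,x].astype(int);rr=np.nonzero((c.max(1)-c.min(1)<30)&(c.min(1)>120))[0]+228
    print(x,rr,onz('top',x,rr.mean(),.037).round(4) if len(rr) else '',z[rr,x].round(3))
for y in (286,287,288,289): print(q[y,345:353].tolist()) if 0 else None
E
```

```text
91 ((517.8009033203125, -95.93347930908203), (65.45890808105469, 45.021427154541016), 12.865379333496094) [[481.0, -81.0], [491.0, -125.0], [555.0, -111.0], [545.0, -67.0]]
47 ((518.6270141601562, -95.43513488769531), (7.510442733764648, 49.064857482910156), 12.785880088806152) [[510.0, -72.0], [520.0, -120.0], [528.0, -119.0], [517.0, -71.0]]
head 269 281 [0.5843 0.0579 0.036 ] 0.041448310875568106
288 [235 236 237 238] [0.5826 0.0286 0.037 ] [0.034 0.043 0.038 0.033]
293 [235 236 237 238] [0.5823 0.0174 0.037 ] [0.027 0.035 0.038 0.038]
298 [235 236 237 238] [0.5821 0.0062 0.037 ] [0.029 0.037 0.038 0.04 ]
303 [236 237 238 239] [ 0.5795 -0.005   0.037 ] [0.04  0.038 0.04  0.039]
308 [236 237 238 239] [ 0.5792 -0.0163  0.037 ] [0.031 0.038 0.033 0.036]
```

Block fits: centre (518, −96), yaw 0.224, 65x45 mm. The pin is in the groove, about +1 mm sideways, head at y 58. The hole looks toward the robot. I'll grip leaning 45° outward, then tip 90° about the closing axis, so the tool ends leaning 45° inward with the hole up.

Emit:
apply_moves --series '[[[-33.4,-14.2,0],[0,0,0]],[[-33.4,-14.2,0],[0,0,0]],[[-33.4,-14.2,0],[0,0,0]],[[-33.4,-14.2,0],[0,0,0]],[[-33.4,-14.2,0],[0,0,0]],[[-33.4,-14.2,0],[0,0,0]],[[-33.4,-14.2,0],[0,0,0]],[[-33.4,-14.2,0],[0,0,0]],[[-33.4,-14.2,0],[0,0,0]],[[-33.4,-14.2,0],[0,0,0]],[[0,0,0],[0,0,0]]]' --claw 0.63

```text
t: 9.5
tool_pos: [0.4311, -0.1263, 0.2095]
orientation: [2.272, 2.167, -0.004]
force: [-0.3, -0.6, 0.7]
opening: 0.0583
gripper_force: 0.0
```

Emit:
apply_moves --series '[[[0,0,0],[0,0,0.119]],[[0,0,0],[0,0,0.119]],[[0,0,0],[0,0,0.119]],[[0,0,0],[0,0,0.119]],[[0,0,0],[0,0,0.119]],[[0,0,0],[0,0,0.119]],[[0,0,0],[0,0,0.119]],[[0,0,0],[0,0,0.119]],[[0,0,0],[0,0,0.119]],[[0,0,0],[0,0,0.119]],[[0,0,0],[0,0,0.119]],[[0,0,0],[0,0,0]]]'

```text
t: 10.5
tool_pos: [0.4336, -0.121, 0.2093]
orientation: [3.123, 0.335, 0.0]
force: [0.4, 0.1, 0.2]
opening: 0.0586
gripper_force: 0.0
```

Emit:
apply_moves --series '[[[0,0,0],[0,0.112,0]],[[0,0,0],[0,0.112,0]],[[0,0,0],[0,0.112,0]],[[0,0,0],[0,0.112,0]],[[0,0,0],[0,0.112,0]],[[0,0,0],[0,0.112,0]],[[0,0,0],[0,0.113,0]],[[0,0,0],[0,0,0]]]'

```text
t: 11.17
tool_pos: [0.4409, -0.131, 0.217]
orientation: [-2.811, -0.315, -1.164]
force: [-0.3, -0.4, 0.5]
opening: 0.0591
gripper_force: 0.0
```

```bash
cat > to.py <<'E'
from h import *
import sys
s=robot.read_state();M=R.from_rotvec(s['orientation']).as_matrix()
print('tcp',s['tool_pos'].round(4),'q',s['q'].round(2));print(M.round(3).tolist())
t=np.array(eval(sys.argv[1]))/1000;c,si=np.cos(.2236),np.sin(.2236);a=.785
G=np.c_[[np.cos(a)*c,np.cos(a)*si,np.sin(a)],[si,-c,0],[np.sin(a)*c,np.sin(a)*si,-np.cos(a)]]
print('shift tool',(M.T@(t-s['tool_pos'])*1000).round(1),'turn',R.from_matrix(M.T@G).as_rotvec().round(3))
E
python3 to.py "[435,-115,125]"
```

```text
tcp [ 0.4409 -0.131   0.217 ] q [-0.96 -0.89  2.5   0.75  1.27  0.26]
[[0.689, 0.22, 0.69], [0.157, -0.975, 0.154], [0.707, 0.002, -0.707]]
shift tool [-66.6 -17.1  63.4] turn [ 0.002 -0.     0.001]
```

The arm folds to its limits (q2, q3) with this much lean here. I'll ease the lean, then fit a small kinematic model from the readings to plan the tilt.

Emit:
apply_moves --series '[[[20,0,20],[0,-0.1,0]],[[10,0,10],[0,-0.1,0]],[[0,0,0],[0,-0.06,0]],[[0,0,0],[0,0,0]],[[0,0,0],[0,0,0]]]'

```text
t: 11.58
tool_pos: [0.4756, -0.1169, 0.212]
orientation: [-2.947, -0.338, -0.806]
force: [-0.3, -0.0, -0.7]
opening: 0.0587
gripper_force: 0.0
```

```bash
cat > fk.py <<'E'
from h import *
from scipy.optimize import least_squares
def Ry(a):return R.from_euler('y',a).as_matrix()
def Rz(a):return R.from_euler('z',a).as_matrix()
def fk(q,p):
    a1,d1,L2,e,L3,L6=p;M=Rz(q[0]);x=M@[a1,0,d1];M=M@Ry(q[1]);x=x+M@[0,0,L2];M=M@Ry(q[2]);x=x+M@[e,0,L3]
    M=M@Rz(q[3])@Ry(q[4]);x=x+M@[0,0,L6];return x,M@Rz(q[5]+np.pi/2)
D=[([-1.3974,.13106,1.48917,0,1.523,-.0854],[.15347,-.57954,.2365],None)]
E
python3 - <<'E'
from fk import *
s=robot.read_state();q=s['q'];print(s['tool_pos'].round(4),q.round(3).tolist())
D+=[([.27,.21,1.45,0,1.48,.30],[.5887,.2142,.21],None),([-.96,-.89,2.5,.75,1.27,.26],[.4409,-.131,.217],None),(q,s['tool_pos'],None)]
f=lambda p:np.r_[np.concatenate([fk(a,p)[0]-b for a,b,_ in D]),.01*(p-p0)]
p0=np.array([.05,.35,.4,0,.4,.25]);r=least_squares(f,p0);print(r.x.round(4),r.fun[:12].round(4))
print(np.abs(fk(q,r.x)[1]-R.from_rotvec(s['orientation']).as_matrix()).max())
p=r.x;np.save('p.npy',p)
lo=[-2.96,-.89,.02,-1.34,0,-2.66];hi=[2.96,2.26,2.5,4.48,2.73,2.66]
def ik(x,M,q0):
    g=lambda q:np.r_[(fk(q,p)[0]-x)*10,R.from_matrix(fk(q,p)[1].T@M).as_rotvec()]
    r=least_squares(g,np.clip(q0,np.array(lo)+.01,np.array(hi)-.01),bounds=(lo,hi));return r.x,np.abs(r.fun).max()
def G(a,y):
    c,si=np.cos(y),np.sin(y);return np.c_[[np.cos(a)*c,np.cos(a)*si,np.sin(a)],[si,-c,0],[np.sin(a)*c,np.sin(a)*si,-np.cos(a)]]
for a in(0,.2,.35,.5):
    M=G(a,.2236)
    for nm,x in(('grasp',np.array([.518,-.096,.040])),('pre',np.array([.518,-.096,.040])-.1*M[:,2])):
        k=ik(x,M,q);print(a,nm,k[0].round(2),round(k[1],4))
    for x,y in (([.5,-.1,.3],.2236),([.5,-.1,.35],-.18),([.6,-.1,.3],-.18),([.45,-.1,.35],-.18),([.5,-.1,.4],-.18)):
        k=ik(np.array(x),G(a-np.pi/2,y),[-.1,.4,1.5,0,2.3,k[0][5]]);print('   fin',x,y,k[0].round(2),round(k[1],4))
E
```

```text
[ 0.4756 -0.1169  0.212 ] [-0.646, -0.616, 2.254, 0.442, 1.182, 0.593]
[0.1156 0.5283 0.4061 0.2273 0.4439 0.4505] [-0.0499 -0.0115 -0.0051  0.0116 -0.0481 -0.001   0.0034  0.0078  0.0026
 -0.0063 -0.0138  0.0035]
3.885780586188048e-16
0 grasp [-0.18  0.35  1.74 -0.    1.05  1.16] 0.0
0 pre [-0.18  0.12  1.73 -0.    1.29  1.16] 0.0
   fin [0.5, -0.1, 0.3] 0.2236 [ 0.07  1.28  0.43 -0.85  2.73  0.73] 0.1522
   fin [0.5, -0.1, 0.35] -0.18 [-0.18  0.99  0.55 -0.06  2.73  1.51] 0.4414
   fin [0.6, -0.1, 0.3] -0.18 [-0.19  1.17  0.22  0.09  2.73  1.66] 0.596
   fin [0.45, -0.1, 0.35] -0.18 [-0.18  0.99  0.66 -0.09  2.73  1.48] 0.3299
   fin [0.5, -0.1, 0.4] -0.18 [-0.17  0.87  0.6  -0.09  2.73  1.48] 0.5159
0.2 grasp [-0.26  0.24  1.94  0.13  0.79  1.  ] 0.0
0.2 pre [-0.28 -0.1   1.98  0.11  1.09  1.02] 0.0
   fin [0.5, -0.1, 0.3] 0.2236 [ 0.01  1.21  0.44 -0.64  2.73  0.92] 0.0511
   fin [0.5, -0.1, 0.35] -0.18 [-0.19  0.99  0.54 -0.04  2.73  1.53] 0.2564
   fin [0.6, -0.1, 0.3] -0.18 [-0.18  1.16  0.21  0.04  2.73  1.61] 0.4093
   fin [0.45, -0.1, 0.35] -0.18 [-0.2   0.98  0.66 -0.06  2
[... 344 characters left out ...]
1
   fin [0.6, -0.1, 0.3] -0.18 [-0.17  1.16  0.2   0.03  2.73  1.6 ] 0.2682
   fin [0.45, -0.1, 0.35] -0.18 [-0.2   0.97  0.65 -0.05  2.73  1.52] 0.0104
   fin [0.5, -0.1, 0.4] -0.18 [-0.19  0.85  0.59 -0.03  2.73  1.54] 0.1947
0.5 grasp [-0.44  0.27  2.17  0.8   0.42  0.22] 0.0
0.5 pre [-0.54 -0.3   2.3   0.47  0.82  0.54] 0.0
   fin [0.5, -0.1, 0.3] 0.2236 [-0.01  0.97  0.64 -0.39  2.56  1.13] 0.0
   fin [0.5, -0.1, 0.35] -0.18 [-0.19  0.95  0.55 -0.02  2.71  1.55] 0.0
   fin [0.6, -0.1, 0.3] -0.18 [-0.17  1.16  0.19  0.02  2.73  1.6 ] 0.1269
   fin [0.45, -0.1, 0.35] -0.18 [-0.2   0.83  0.75 -0.04  2.62  1.53] 0.0
   fin [0.5, -0.1, 0.4] -0.18 [-0.19  0.85  0.58 -0.02  2.73  1.54] 0.0558
```

```bash
python3 - <<'E'
s=open('fk.py').read().replace("a1,d1,L2,e,L3,L6=p","a1,d1,L2,e,L3,L6,o=p").replace("M@[a1,0,d1]","M@[a1,o,d1]")
s+='''
lo=[-2.96,-.89,.02,-1.34,0,-2.66];hi=[2.96,2.26,2.5,4.48,2.73,2.66]
def ik(x,M,q0,p):
    g=lambda q:np.r_[(fk(q,p)[0]-x)*10,R.from_matrix(fk(q,p)[1].T@M).as_rotvec()]
    r=least_squares(g,np.clip(q0,np.array(lo)+.01,np.array(hi)-.01),bounds=(lo,hi));return r.x,np.abs(r.fun).max()
def G(a,y):
    c,si=np.cos(y),np.sin(y);return np.c_[[np.cos(a)*c,np.cos(a)*si,np.sin(a)],[si,-c,0],[np.sin(a)*c,np.sin(a)*si,-np.cos(a)]]
'''
open('fk.py','w').write(s)
from fk import *
s=robot.read_state();q=s['q']
D+=[([.27,.21,1.45,0,1.48,.30],[.5887,.2142,.21],None),([-.96,-.89,2.5,.75,1.27,.26],[.4409,-.131,.217],None),(q,s['tool_pos'],None)]
p0=np.array([.0,.35,.4,0,.4,.25,.05]);f=lambda p:np.r_[np.concatenate([fk(a,p)[0]-b for a,b,_ in D]),.003*(p-p0)]
r=least_squares(f,p0);print(r.x.round(4),r.fun[:12].round(4));p=r.x;np.save('p.npy',p)
for a in(0,.2,.35,.5):
    M=G(a,.2236)
    for nm,x in(('grasp',np.array([.518,-.096,.040])),('pre',np.array([.518,-.096,.040])-.1*M[:,2])):
        k=ik(x,M,q,p);print(a,nm,k[0].round(2),round(k[1],4))
    for x,y in (([.5,-.1,.3],.2236),([.5,-.1,.3],-.25),([.6,-.1,.3],-.25),([.45,-.1,.3],-.25),([.5,-.1,.25],-.25)):
        k=ik(np.array(x),G(a-np.pi/2,y),[-.1,.4,1.5,0,2.3,1],p);print('   fin',x,y,k[0].round(2),round(k[1],4))
E
```

```text
[-0.0514  0.2988  0.3699  0.0355  0.6033  0.3623  0.0501] [-0.0011 -0.      0.0015 -0.0006  0.0006 -0.0008 -0.0002  0.0002 -0.0016
  0.0009 -0.0002  0.0009]
0 grasp [-0.28  0.09  1.88 -0.    1.18  1.07] 0.0
0 pre [-0.28 -0.01  1.8   0.    1.35  1.07] 0.0
   fin [0.5, -0.1, 0.3] 0.2236 [-0.07  1.05  0.75 -0.92  2.73  0.68] 0.0316
   fin [0.5, -0.1, 0.3] -0.25 [-0.27  0.97  0.72 -0.09  2.73  1.48] 0.285
   fin [0.6, -0.1, 0.3] -0.25 [-0.35  1.2   0.27  0.44  2.73  1.99] 0.4722
   fin [0.45, -0.1, 0.3] -0.25 [-0.29  0.88  0.93 -0.14  2.73  1.44] 0.1719
   fin [0.5, -0.1, 0.25] -0.25 [-0.27  1.07  0.7  -0.08  2.73  1.49] 0.2095
0.2 grasp [-0.35 -0.08  2.06  0.13  1.    0.93] 0.0
0.2 pre [-0.38 -0.24  2.03  0.12  1.19  0.93] 0.0
   fin [0.5, -0.1, 0.3] 0.2236 [-0.08  0.98  0.76 -0.71  2.67  0.86] 0.0
   fin [0.5, -0.1, 0.3] -0.25 [-0.28  0.98  0.7  -0.07  2.73  1.5 ] 0.104
   fin [0.6, -0.1, 0.3] -0.25 [-0.28  1.21  0.21  0.12  2.73  1.68] 0.3632
   fin [0.45, -0.1, 0.3] -0.25 [-0.29  0.88  0.91 -0.11  2.72  1.47] 0.0
   fin [0.5, -0.1, 0.25] -0.25 [-0.28  1.07  0.68 -0.07  2.73  1.5 ] 0.
[... 242 characters left out ...]
  1.51] 0.0
   fin [0.6, -0.1, 0.3] -0.25 [-0.26  1.22  0.17  0.06  2.73  1.62] 0.2407
   fin [0.45, -0.1, 0.3] -0.25 [-0.29  0.79  0.95 -0.08  2.62  1.48] 0.0
   fin [0.5, -0.1, 0.25] -0.25 [-0.28  0.99  0.74 -0.05  2.64  1.51] 0.0
0.5 grasp [-0.5  -0.29  2.31  0.47  0.79  0.57] 0.0
0.5 pre [-0.6  -0.57  2.36  0.42  1.04  0.59] 0.0
   fin [0.5, -0.1, 0.3] 0.2236 [-0.1   0.79  0.87 -0.47  2.48  1.03] 0.0
   fin [0.5, -0.1, 0.3] -0.25 [-0.28  0.85  0.78 -0.05  2.58  1.52] 0.0
   fin [0.6, -0.1, 0.3] -0.25 [-0.25  1.24  0.13  0.02  2.73  1.59] 0.1173
   fin [0.45, -0.1, 0.3] -0.25 [-0.3   0.69  1.01 -0.07  2.51  1.49] 0.0
   fin [0.5, -0.1, 0.25] -0.25 [-0.28  0.87  0.83 -0.04  2.51  1.52] 0.0
```

Model fits to 1.5 mm. Lean 0.5 rad is inside all ranges for the grasp, and so is the final pose tipped by −π/2 at (0.50, −0.10, 0.30). Computing the approach.

```bash
cat > to.py <<'E'
from fk import *
import sys
s=robot.read_state();M=R.from_rotvec(s['orientation']).as_matrix();a,y,back=map(float,sys.argv[2:5])
g=G(a,y);t=np.array(eval(sys.argv[1]))/1000-back/1000*g[:,2]
print('tcp',s['tool_pos'].round(4),'q',s['q'].round(2),'target',t.round(3))
print('shift tool',(M.T@(t-s['tool_pos'])*1000).round(1),'turn',R.from_matrix(M.T@g).as_rotvec().round(3))
E
python3 to.py "[518,-96,39]" 0.5 0.2236 90
```

```text
tcp [ 0.4756 -0.1169  0.212 ] q [-0.65 -0.62  2.25  0.44  1.18  0.59] target [ 0.476 -0.106  0.118]
shift tool [-45.5 -10.3  82.5] turn [-0.01  -0.035  0.002]
```

Emit:
apply_moves --series '[[[-15,-3.4,27.5],[0,-0.033,0]],[[-15,-3.4,27.5],[-0.01,0,0]],[[-15,-3.4,27.5],[0,0,0]],[[0,0,0],[0,0,0]],[[0,0,0],[0,0,0]]]'

```text
t: 12.0
tool_pos: [0.4722, -0.1064, 0.116]
orientation: [-2.971, -0.329, -0.758]
force: [0.6, -0.0, 0.2]
opening: 0.0583
gripper_force: 0.0
```

```bash
python3 to.py "[518,-96,39]" 0.5 0.2236 0; python3 - <<'E'
from h import *
p,d=robot.read_camera('scene');q,e=robot.read_camera('top')
cv2.imwrite('pics/a5.png',np.hstack([cv2.resize(p[180:290,240:350],(400,400),interpolation=2),cv2.resize(q[210:310,275:375],(400,400),interpolation=2)]))
E
```

```text
tcp [ 0.4722 -0.1064  0.116 ] q [-0.6  -0.52  2.36  0.43  0.99  0.57] target [ 0.518 -0.096  0.039]
shift tool [ 4.3  0.2 90.1] turn [-0.001  0.    -0.003]
```

View pics/a5.png

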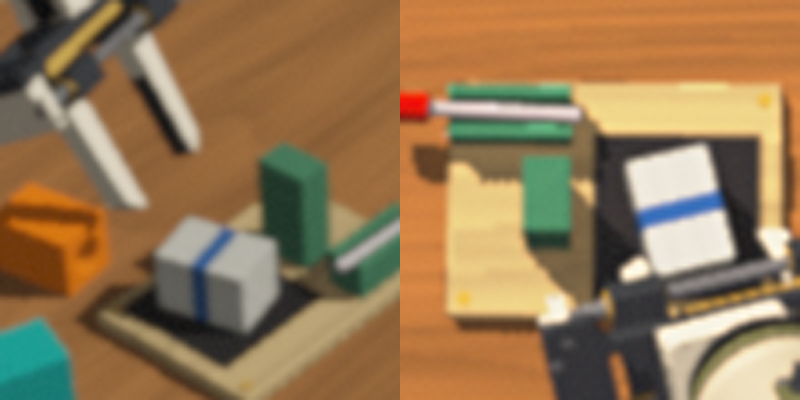

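Top crop: fingertips at about (635,268) and (770,238) straddle the block's axis, clear of the post. Going in and closing.

Emit:
apply_moves --series '[[[4,0,15],[0,0,0]],[[0,0,18],[0,0,0]],[[0,0,18],[0,0,0]],[[0,0,18],[0,0,0]],[[0,0,14],[0,0,0]],[[0,0,7],[0,0,0]],[[0,0,0],[0,0,0]],[[0,0,0],[0,0,0]]]'

```text
t: 12.77
tool_pos: [0.5209, -0.0981, 0.0429]
orientation: [-2.973, -0.33, -0.766]
force: [-0.5, -1.0, -0.6]
opening: 0.0585
gripper_force: 0.0
```

Emit:
apply_moves --series '[[[0,0,0],[0,0,0]],[[0,0,0],[0,0,0]],[[0,0,0],[0,0,0]],[[0,0,0],[0,0,0]],[[0,0,0],[0,0,0]],[[0,0,0],[0,0,0]]]' --claw 0 --newtons 45

```text
t: 13.27
tool_pos: [0.5207, -0.0978, 0.0427]
orientation: [-2.973, -0.33, -0.766]
force: [-5.6, 1.6, 7.3]
opening: 0.0437
gripper_force: 45.0
```

Gripped at 43.7 mm. Lifting straight up.

Emit:
apply_moves --series '[[[4.8,0,-8.8],[0,0,0]],[[9.6,0,-17.6],[0,0,0]],[[12,0,-22],[0,0,0]],[[12,0,-22],[0,0,0]],[[12,0,-22],[0,0,0]],[[12,0,-22],[0,0,0]],[[12,0,-22],[0,0,0]],[[0,0,0],[0,0,0]],[[0,0,0],[0,0,0]]]'

```text
t: 14.02
tool_pos: [0.5202, -0.0981, 0.1987]
orientation: [-2.974, -0.331, -0.768]
force: [-0.1, 0.6, -2.8]
opening: 0.0439
gripper_force: 45.0
```

```bash
python3 - <<'E'
from fk import *
s=robot.read_state();print(s['tool_pos'].round(4),s['q'].round(2),s['force'].round(1),s['opening'])
p=np.load('p.npy');M=R.from_rotvec(s['orientation']).as_matrix();q=s['q'];x=s['tool_pos'].copy();print('lean',np.arctan2(M[2,0],-M[2,2]))
for i in range(0,15):
    q,e=ik(x,M@R.from_rotvec([0,-.1122*i,0]).as_matrix(),q,p);print(i,q.round(2),round(e,4)) if i%2==0 else 0
for z in(.24,.28):
    x[2]=z;q,e=ik(x,M@R.from_rotvec([0,-1.571,0]).as_matrix(),q,p);print(z,q.round(2),round(e,4))
E
```

```text
[ 0.5202 -0.0981  0.1987] [-0.5  -0.47  2.18  0.37  1.07  0.73] [-0.1  0.6 -2.8] 0.04386448792724341
lean 0.5050734844930606
0 [-0.5  -0.48  2.18  0.37  1.08  0.73] 0.0
2 [-0.39 -0.3   1.98  0.17  1.22  0.92] 0.0
4 [-0.3  -0.1   1.79  0.03  1.4   1.05] 0.0
6 [-0.23  0.11  1.59 -0.08  1.6   1.12] 0.0
8 [-0.18  0.32  1.39 -0.16  1.8   1.17] 0.0
10 [-0.14  0.52  1.2  -0.23  2.    1.18] 0.0
12 [-0.11  0.73  1.01 -0.31  2.19  1.16] 0.0
14 [-0.09  0.92  0.84 -0.41  2.38  1.11] 0.0
0.24 [-0.09  0.89  0.82 -0.43  2.43  1.08] 0.0
0.28 [-0.09  0.86  0.79 -0.46  2.48  1.04] 0.0
```

Block held (2.8 N, about 0.29 kg). Tipping −π/2 about the closing axis.

Emit:
apply_moves --series '[[[0,0,0],[0,-0.1122,0]],[[0,0,0],[0,-0.1122,0]],[[0,0,0],[0,-0.1122,0]],[[0,0,0],[0,-0.1122,0]],[[0,0,0],[0,-0.1122,0]],[[0,0,0],[0,-0.1122,0]],[[0,0,0],[0,-0.1122,0]],[[0,0,0],[0,-0.1122,0]],[[0,0,0],[0,-0.1122,0]],[[0,0,0],[0,-0.1122,0]],[[0,0,0],[0,-0.1122,0]],[[0,0,0],[0,-0.1122,0]]]'

```text
t: 15.02
tool_pos: [0.5193, -0.0972, 0.1949]
orientation: [2.765, 0.307, -1.252]
force: [-0.1, 0.3, -3.7]
opening: 0.0434
gripper_force: 45.0
```

Emit:
apply_moves --series '[[[0,0,0],[0,-0.1122,0]],[[0,0,0],[0,-0.1122,0]],[[0,0,0],[0,0,0]],[[-17,0,-10],[0,0,0]],[[-17,0,-10],[0,0,0]],[[-17,0,-10],[0,0,0]],[[-9,0,-5],[0,0,0]],[[0,0,0],[0,0,0]],[[0,0,0],[0,0,0]],[[0,0,0],[0,0,0]]]'

```text
t: 15.85
tool_pos: [0.5209, -0.0972, 0.2652]
orientation: [2.596, 0.288, -1.534]
force: [0.0, 0.2, -3.4]
opening: 0.0436
gripper_force: 45.0
```

```bash
python3 - <<'E'
from fk import *
s=robot.read_state();M=R.from_rotvec(s['orientation']).as_matrix();print(s['tool_pos'].round(4),s['q'].round(2),s['opening'],s['gripper_force'],'lean',np.arctan2(M[2,0],-M[2,2]),'closing z',M[2,1])
p,d=robot.read_camera('scene');q,e=robot.read_camera('top')
u,v=map(int,proj('scene',s['tool_pos']));a,b=map(int,proj('top',s['tool_pos']));print(u,v,a,b)
cv2.imwrite('pics/scene6.png',p)
cv2.imwrite('pics/a6.png',np.hstack([cv2.resize(p[v-50:v+50,u-50:u+50],(400,400),interpolation=2),cv2.resize(q[b-50:b+50,a-50:a+50],(400,400),interpolation=2)]))
E
```

```text
[ 0.5209 -0.0972  0.2652] [-0.1   0.87  0.8  -0.45  2.46  1.05] 0.04356445989151771 44.998269975185394 lean -1.067734935370521 closing z 7.549978244728028e-05
293 171 350 241
```

View pics/a6.png

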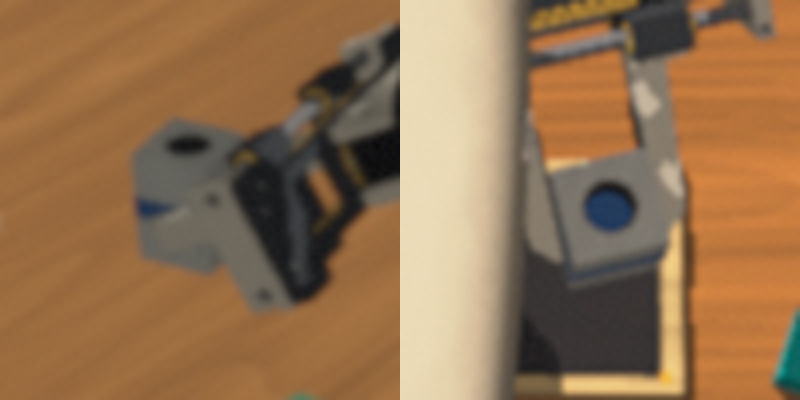

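The holed end faces up in both views: hole at crop (188,146) in the scene and (610,207) from the top. The block sits upright and level. A quick numeric check that pin and bystanders have not moved, then hand in.

```bash
python3 - <<'E'
from h import *
for f in('scene4','scene6'):
    h=cv2.cvtColor(cv2.imread(f'pics/{f}.png'),cv2.COLOR_BGR2HSV);k=cv2.inRange(h,(0,170,60),(6,255,255))|cv2.inRange(h,(174,170,60),(180,255,255))
    ys,xs=np.nonzero(k[215:250,345:372]);print(f,len(xs),xs.mean()+345,ys.mean()+215)
s=robot.read_state();print(s['t'],np.abs(s['dq']).max().round(4),s['tool_pos'].round(4))
print(robot.close_job())
E
```

```text
scene4 58 361.17241379310343 233.74137931034483
scene6 57 361.0877192982456 233.7719298245614
15.95 0.0084 [ 0.5208 -0.0971  0.2649]
the job is handed in; nothing more can be done
None
```

I handed the job in at about 16 s: the locking pin lies in the notch, and the aluminium block is held still with its blind hole facing up, about 26 cm above the table. The last pictures show the pin unmoved; I didn't re-measure the lamp, jar and wagon, and no verdict came back.

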